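# Gauge the height of a square bar on the measuring plate

## Task

Measure the square bar: lay it (do not drop it) flat in the middle of the steel plate and let go of it; then stand the height gauge squarely astride the middle of the bar, lowering it gently so that both legs stand on the plate and the sprung foot rests on the bar and shows its height. Leave the gauge standing there, keep it upright throughout, and leave everything else where it is.

Things in the scene. Friction and masses are not known exactly. Their poses are not given: they have to be found in the camera images.
- square_bar: The part to be measured: plain aluminium bar of square section, 120 x 40 x 40 mm (its own x, y, z), about 0.5 kg, lying on the cutting mat. Its x axis is its length. Origin: centre of its underside. The flat strip (6 mm high) and the six-sided bar lie beside it.
- bar_mid (a point): Centre of the square bar's volume, 20 mm above its underside. Axes as the bar.
- plate: The measuring plate: plain flat bare steel plate 200 x 200 mm, 12 mm thick, fixed on the cutting mat. Origin: centre of its underside, at the top of the mat (z = 3 mm); its top is 12 mm above its origin.
- plate_mid (a point): Centre of the plate's top face.
- gauge: Height gauge: loose dark steel bridge, about 0.7 kg, 140 mm long (y), 178 mm high. Two legs, each 50 (x) by 18 (y) mm, stand at its y ends; gap between them 104 mm (y -52 to 52), free up to the crossbeam, 80 to 104 mm above the soles. Black grip block on top. Origin: at the soles' level, midway between the legs. x: across the bridge, y: along it, z: up.
- gauge_grip (a point): Middle of the gauge's black upright grip block, 152 mm above the soles, a good place for the TCP. Axes as the gauge. The block is 30 mm thick (x), 50 mm wide (y), from 104 to 178 mm above the soles: close the fingers along x, tips no lower than 125 mm above the soles (white scale plates lie on its x faces below that).
- gauge_foot (a joint): Gauge reading in m: height of the foot's underside above the legs' soles, 0 (level with the soles) to 0.055. The foot slides up and down in the middle of the bridge; a light spring pushes it down (1 N at 0, 2.6 N at 40 mm). With the legs on a surface and the foot on a part lying on it, it reads the part's height.
- foot_tip (a point): Centre of the underside of the gauge's sliding foot, a steel disc 30 mm in diameter.
- flat_strip: Flat aluminium strip, 180 x 50 x 6 mm (x, y, z). Origin: centre of its underside. A bystander, not to be measured.
- hex_bar: Hexagonal aluminium bar, 140 mm long (its x axis), 32 mm across flats (its height), 37 mm wide, lying on a flat. Origin: on its underside at mid-length. A bystander, not to be measured.
- wrench: Steel wrench, 180 mm long, flat on the mat. Bystander.
- screwdriver: Screwdriver, 190 mm long, black handle, lying on the mat. Bystander.
- tape_roll: Grey roll of tape, ring of 90 mm diameter, 36 mm high. Origin: centre of its underside. Bystander.
- snips: Tin snips with two yellow grips, about 190 mm long, lying flat. Bystander.
- pencil_cup: Grey cup with pencils, 76 mm diameter, cup 95 mm and pencils 150 mm high, standing. Origin: centre of its underside. Bystander.
There are look-alikes about, which are no part of the job. What is shaped like the square_bar but brown is not meant.

How it is judged:
By the outcome, as a careful person would: the job done as asked, in the order asked, and still so for the second after the job is handed in, with the robot touching nothing.
It also fails if it takes over 59 s, if anything falls off the work surface, if the arm or the gripper's body presses on something with over 40 N, if the wrist force passes 120 N, or if a joint passes its speed limit or range.

## Robot

A 6-joint arm with a two-finger parallel gripper is mounted at the origin on the work surface. World frame = base frame: x ahead of the robot, y to its left, z up, the work surface at z = 0. Lengths are in m, angles in rad, forces in N, time in s.
With the tool pointing down it reaches from about 0.425 to 1.125 m from the base axis. Payload 14.9 kg.
Tool frame: the origin (TCP) lies between the finger pads, 19 mm behind the fingertips; this is the grasp point; z points along the fingers, y is the direction in which the jaws open and shut (so a half turn about z gives the same grasp; the last joint's range is limited). The gripper opens to 91 mm and grips with 3 to 60 N. Pads are 32 mm wide; open, the fingers measure 118 mm over their backs; the gripper's body (76 mm by 178 mm) begins 60 mm behind the grasp point.
Start: joints at [-0.033, 0.379, 1.734, -0, 1.028, -0.033], TCP at [0.7, -0, 0.233] pointing down, gripper open.
Joint ranges: [-2.77, 2.77], [-0.74, 2.19], [0, 2.66], [-1.06, 4.2], [0.31, 2.87], [-3.08, 3.08]. Speed limits (rad/s): [1.89, 1.89, 2.39, 3.14, 3.14, 3.14].

## Interface

Orientations are given as a unit quaternion [x, y, z, w].
In Python, from bench import * gives the robot as it stands.
- The arm moves only by the tool send_rows, never from a script. Its argument "steps" is text: rows parted by semicolons, each of 7 numbers parted by spaces: the turn, a rotation vector about the tool's x, y, z in degrees, then the shift along the tool's x, y, z in m, then the finger opening in m, from 0 to 0.0912. A call has 1 to 12 rows; each row shifts and turns the commanded pose from where the row before left it, along the tool's axes as they then stand; what a row does not reach is not made up. A row lasts 1/10 s, in which the tool goes at most 50 mm and 8.59 degrees, less where a joint would pass 70% of its speed; a pose out of reach is approached as far as the arm can. A call with a gripper value outside its range is refused whole. The fingers move at their own pace and stop on an object; "force" is the grip in N (left out, the last holds). Time passes only in rows, so rows that do not move let the fingers close. It gives the time, the measured TCP pose, the force and the opening at its end, in the units of the state.
- read_state(): the state, without advancing time (a new reading comes with each control period).
- get_image(name): name is "scene" or "side" or "wrist"; returns the picture (420x560x3 uint8, red, green, blue); there is no depth.
- camera_params(name): a dict with "K" (3x3 intrinsics, pixels), "origin" and "rotation" of the camera in the world. Camera axes: x right, y up, looking along -z (the intrinsics and any distortion apply to the point x, -y, -z); pixel columns grow to the right and rows downward; lengths in m; the calibration is good to about 2 mm. A picture is of the moment at which its call begins: read the wrist's pose just before it. camera_params takes no time and is no camera call; for the wrist camera it gives the pose at the moment of the call.
- finish_job(): hands the job in, once; it reports no verdict.
The state is a dict: "time": time; "joint_positions": joint angles; "qvel": joint speeds; "joint_efforts": joint torques, N m; "tool_pos": TCP position; "eef_rot": TCP orientation; "ft_force": force on the tool from outside, world axes, zero at the start; "wrist_torque": the same for the moment, N m; "width": finger opening in m.
Only numpy, scipy, OpenCV 4.12 (cv2) and the standard library are available. Lean on these libraries where they do the work, as an engineer would, in place of code of your own. Each camera call takes 0.05 s, during which the arm holds its last target. There are 200 camera calls.

## Working session

There is one attempt and no reset: what is moved stays moved. The work goes in short steps, Python scripts to look and compute and a tool call to move; the robot and the scene stay as the last step left them, time stands still between calls to the robot, and variables do not carry over. Pictures are saved under pics/ and viewed, about 8 in all and at most 12, crops included, and the job is handed in when it is done.

Besides the shell and the picture viewer there is one more tool, called after "Request:" as name(argument=value, ...) on one line, values as JSON. send_rows: Moves the arm, as the interface text tells. Its arguments: {"type":"object","properties":{"steps":{"type":"string"},"force":{"type":"number"}},"required":["steps"]}

```bash
mkdir -p pics; ls; python3 - <<'E'
from bench import *
import cv2,numpy as np
for n in("scene","side"):
    cv2.imwrite(f"pics/{n}0.png",cv2.resize(get_image(n),(800,600),interpolation=cv2.INTER_CUBIC)[:,:,::-1]);p=camera_params(n);print(n,p)
s=read_state();print(s)
E
```

```text
pics
scene {'K': array([[403.48798757,   0.        , 281.15067414],
       [  0.        , 403.48798757, 211.25768369],
       [  0.        ,   0.        ,   1.        ]]), 'origin': array([1.08322776, 0.51890558, 1.02004805]), 'rotation': array([0.14488091, 0.29982606, 0.85221408, 0.40354059])}
side {'K': array([[421.61617472,   0.        , 284.2598745 ],
       [  0.        , 421.61617472, 216.33055513],
       [  0.        ,   0.        ,   1.        ]]), 'origin': array([0.25516625, 1.03038043, 0.73656409]), 'rotation': array([-0.0628832 ,  0.48469772,  0.86491906, -0.11414396])}
{'time': 0.1, 'joint_positions': array([-3.32723225e-02,  3.79371324e-01,  1.73474648e+00,  7.31097221e-06,
        1.02849999e+00, -3.32795408e-02]), 'qvel': array([ 0.00100275, -0.00075871, -0.00144927, -0.00141831,  0.00092845,
       -0.00055988]), 'joint_efforts': array([ 8.27948297e-04, -7.65040755e+01, -4.35293305e+01,  6.52666739e-02,
        3.98717879e-02, -7.94045559e-05]), 'tool_pos': array([6.99646358e-01, 2.70158336e-05, 2.32131271e-01]), 'eef_rot': array([ 7.07105471e-01,  7.07107905e-01, -3.47895303e-04, -3.76436014e-04]), 'ft_force': array([-0.17862622, -0.11415168, -0.19025481]), 'wrist_torque': array([0.04873628, 0.00252301, 0.00412064]), 'width': 0.09115597253019408}
```

View pics/scene0.png

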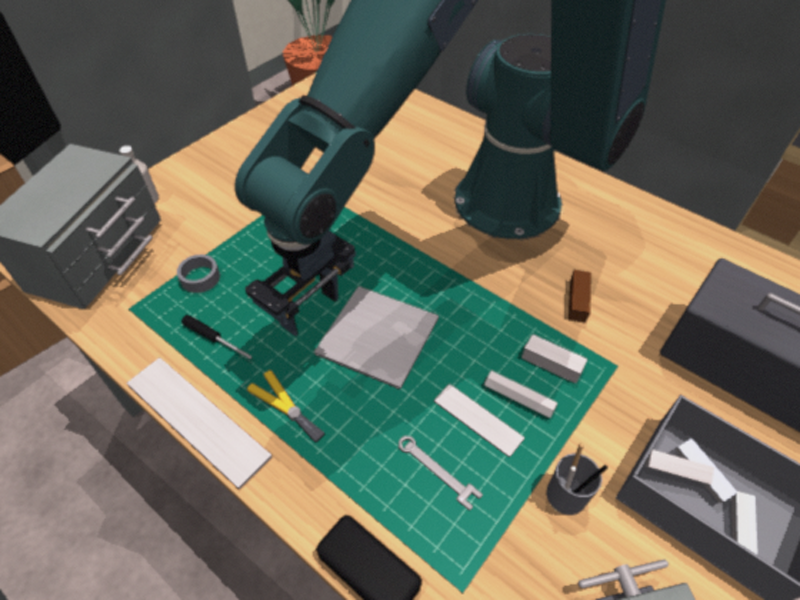

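View pics/side0.png

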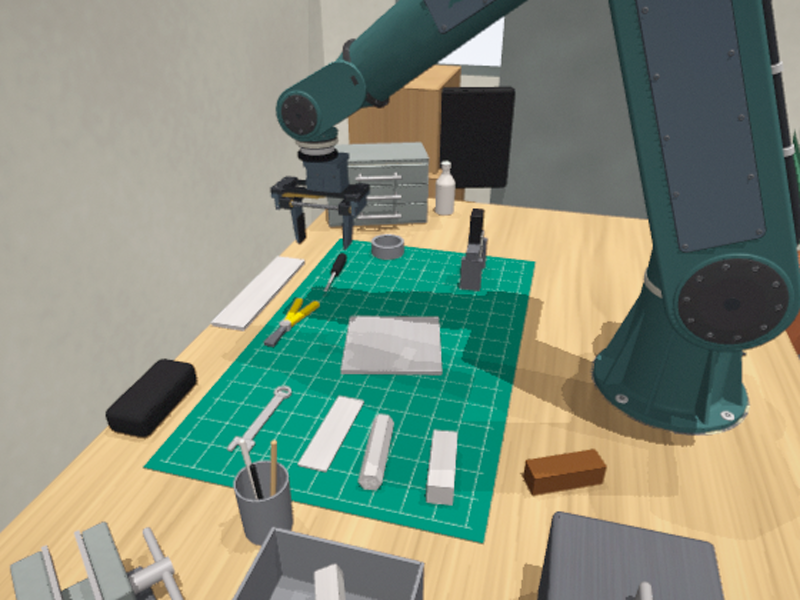

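The side view shows the square bar at (441,465), the plate at (393,345) and the gauge at (473,250). In the scene view the bar is at (555,358), the plate is at (378,336), and the arm hides the gauge. Next I'll work out coarse positions.

```bash
cat > h.py <<'E'
from bench import *
import cv2,numpy as np
from scipy.spatial.transform import Rotation as R
def rm(p):
    r=np.array(p["rotation"]); return R.from_quat(r).as_matrix() if r.size==4 else r
def ray(p,u,v):
    K=p["K"]; d=rm(p)@np.array([(u-K[0,2])/K[0,0],-(v-K[1,2])/K[1,1],-1]); return p["origin"],d
def onz(p,u,v,z):
    o,d=ray(p,u,v); return o+d*(z-o[2])/d[2]
def proj(p,X):
    c=(np.atleast_2d(X)-p["origin"])@rm(p); K=p["K"]
    return np.stack([K[0,0]*c[:,0]/-c[:,2]+K[0,2],K[1,1]*c[:,1]/c[:,2]+K[1,2]],1)
E
python3 - <<'E'
from h import *
S=camera_params("scene");D=camera_params("side");k=.7
print("plate scene",[onz(S,u*k,v*k,.015)[:2].round(3) for u,v in((365,288),(438,318),(402,382),(318,350))])
print("plate side",[onz(D,u*k,v*k,.015)[:2].round(3) for u,v in((349,317),(440,317),(441,372),(343,372))])
print("bar scene",[onz(S,u*k,v*k,.043)[:2].round(3) for u,v in((535,335),(586,359),(580,371),(524,350))])
print("bar side",[onz(D,u*k,v*k,.043)[:2].round(3) for u,v in((433,431),(457,431),(454,473),(429,473))])
print("gauge soles",[onz(D,u*k,v*k,.003)[:2].round(3) for u,v in((461,289),(480,290))],"griptop",onz(D,477*k,212*k,.181))
p=camera_params("wrist");s=read_state();print(p,p["origin"]-s["tool_pos"],R.from_quat(s["eef_rot"]).as_matrix().round(3))
cv2.imwrite("pics/w0.png",get_image("wrist")[:,:,::-1])
E
```

```text
plate scene [array([ 0.474, -0.08 ]), array([0.437, 0.1  ]), array([0.612, 0.142]), array([ 0.664, -0.043])]
plate side [array([ 0.673, -0.042]), array([ 0.476, -0.095]), array([0.431, 0.102]), array([0.617, 0.152])]
bar scene [array([0.362, 0.295]), array([0.348, 0.406]), array([0.381, 0.41 ]), array([0.409, 0.297])]
bar side [array([0.404, 0.298]), array([0.365, 0.288]), array([0.352, 0.38 ]), array([0.389, 0.39 ])]
gauge soles [array([ 0.457, -0.254]), array([ 0.411, -0.261])] griptop [ 0.43960313 -0.32129739  0.181     ]
{'K': array([[319.81578629,   0.        , 276.19367527],
       [  0.        , 319.81578629, 212.35783228],
       [  0.        ,   0.        ,   1.        ]]), 'origin': array([0.70029771, 0.07606295, 0.38456632]), 'rotation': array([-1.34589947e-01,  1.54378245e-04,  2.55054925e-05,  9.90901368e-01])} [0.00065135 0.07603593 0.15243505] [[-0.     1.    -0.001]
 [ 1.     0.     0.   ]
 [ 0.    -0.001 -1.   ]]
```

View pics/w0.png

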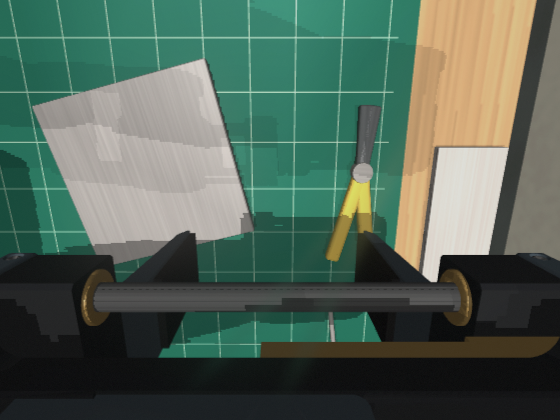

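Wrist view: the plate's corners are at (33,107), (206,59) and (253,230), which agrees with the coarse fit of centre ≈ (0.547, 0.03) and yaw ≈ 13°. I'll move over the bar, at about (0.378, 0.345).

Request:
send_rows(steps="0 0 0 0.028 -0.026 0 0.0912;0 0 0 0.028 -0.026 0 0.0912;0 0 0 0.028 -0.026 0 0.0912;0 0 0 0.028 -0.026 0 0.0912;0 0 0 0.028 -0.026 0 0.0912;0 0 0 0.028 -0.026 0 0.0912;0 0 0 0.028 -0.026 0 0.0912;0 0 0 0.028 -0.026 0 0.0912;0 0 0 0.028 -0.026 0 0.0912;0 0 0 0.028 -0.026 0 0.0912;0 0 0 0.028 -0.026 0 0.0912;0 0 0 0.028 -0.026 0 0.0912")

```text
time: 1.35
tool_pos: [0.3867, 0.3369, 0.2327]
eef_rot: [0.707, 0.707, 0.0, 0.0]
ft_force: [0.7, 0.2, -0.1]
width: 0.0912
```

```bash
python3 - <<'E'
from h import *
s=read_state();p=camera_params("wrist");im=get_image("wrist");print(s["time"],s["tool_pos"],np.linalg.norm(s["qvel"]))
cv2.imwrite("pics/w1.png",im[:,:,::-1])
E
```

```text
1.35 [0.38674996 0.33687584 0.2327339 ] 1.0439554547194814
```

View pics/w1.png

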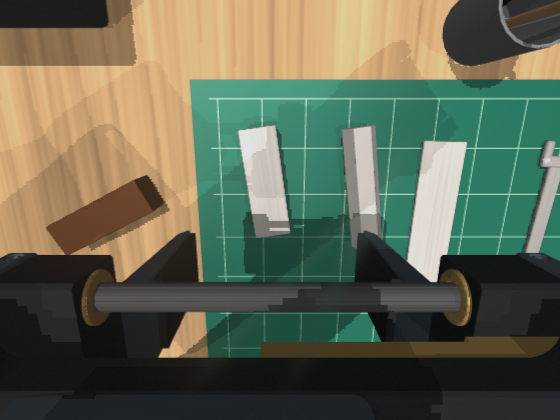

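Wrist view: the bar's top runs from (239,130)/(275,126) to about (291,235)/(255,238). The hexagonal bar is about 60 mm to the right, which leaves room for the fingers. The arm was still moving, so I'll take it again and fit the bar model.

```bash
cat >> h.py <<'E'
def boxpts(x,y,yaw,z,L,W,H):
    c,s=np.cos(yaw),np.sin(yaw)
    return np.array([[x+c*a-s*b,y+s*a+c*b,z+h] for h in(0,H) for a,b in((L/2,W/2),(-L/2,W/2),(-L/2,-W/2),(L/2,-W/2))])
def fitbox(p,mask,x0,z,L,W,H,roi):
    # fit hull of projected box to mask by soft IoU
    from scipy.optimize import minimize
    u0,v0,u1,v1=roi; m=mask[v0:v1,u0:u1]>0
    def cost(q):
        h=cv2.convexHull(((proj(p,boxpts(q[0],q[1],q[2],z,L,W,H))-[u0,v0])*16).round().astype(np.int32))
        t=np.zeros(m.shape,np.uint8); cv2.fillConvexPoly(t,h,255,cv2.LINE_AA,4)
        return np.abs(t/255.-m).sum()
    return minimize(cost,x0,method="Nelder-Mead",options=dict(initial_simplex=np.array([x0,x0+np.array([.01,0,0]),x0+np.array([0,.01,0]),x0+np.array([0,0,.08])]),xatol=1e-5,fatol=.1))
E
python3 - <<'E'
from h import *
p=camera_params("wrist");im=get_image("wrist");s=read_state();print(s["time"],s["tool_pos"],np.linalg.norm(s["qvel"]))
hsv=cv2.cvtColor(im,cv2.COLOR_RGB2HSV);m=((hsv[...,1]<70)).astype(np.uint8)*255
roi=(215,100,325,255)
x0=np.array([.378,.345,np.radians(97)])
r=fitbox(p,m,x0,.003,.12,.04,.04,roi);print(r.x,np.degrees(r.x[2]),r.fun)
v=im.copy()
for q in proj(p,boxpts(*r.x,.003,.12,.04,.04)): cv2.circle(v,tuple(int(a) for a in q.round()),1,(255,0,0),-1)
o=np.hstack([v[100:255,190:350],cv2.cvtColor(m,cv2.COLOR_GRAY2RGB)[100:255,190:350]])
cv2.imwrite("pics/b1.png",cv2.resize(o,None,fx=2.5,fy=2.5,interpolation=cv2.INTER_NEAREST)[:,:,::-1])
E
```

```text
1.45 [0.38561729 0.33800636 0.23264596] 0.09998382309909296
[0.37508436 0.35004559 1.71324403] 98.16165247290132 514.5254901960784
```

View pics/b1.png

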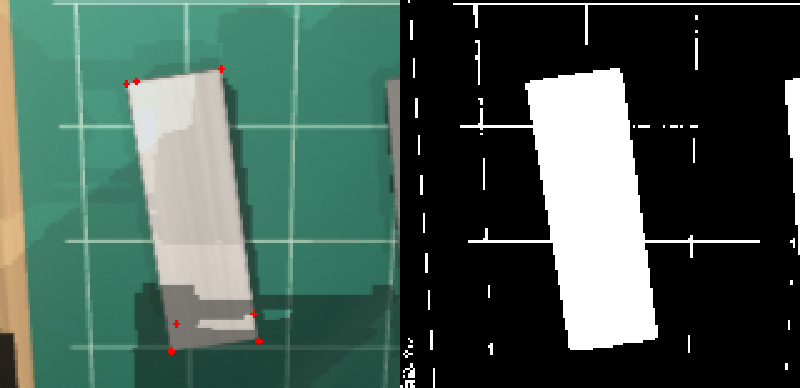

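The fit is good: bar at (0.375, 0.350), yaw 98.2°. Next I turn the tool, centre it and descend partway.

Request:
send_rows(steps="0 0 -8.2 0 0 0 0.0912;0 0 0 0.0125 -0.010 0.035 0.0912;0 0 0 0 0 0.045 0.0912;0 0 0 0 0 0.040 0.0912;0 0 0 0 0 0.020 0.0912;0 0 0 0 0 0 0.0912;0 0 0 0 0 0 0.0912;0 0 0 0 0 0 0.0912")

```text
time: 2.25
tool_pos: [0.3772, 0.3474, 0.0942]
eef_rot: [0.655, 0.756, 0.001, 0.0]
ft_force: [-0.7, -0.7, 0.1]
width: 0.091
```

```bash
python3 - <<'E'
from h import *
s=read_state();M=R.from_quat(s["eef_rot"]).as_matrix()
print(s["time"],s["tool_pos"],np.linalg.norm(s["qvel"]),M.round(4).tolist(), "tool shift to grasp",M.T@(np.array([.375,.350,.030])-s["tool_pos"]))
E
```

```text
2.25 [0.37723134 0.34741898 0.094162  ] 0.0077262398326089065 [[-0.1425, 0.9898, 0.0016], [0.9898, 0.1425, 0.0013], [0.0011, 0.0018, -1.0]] tool shift to grasp [ 0.00280169 -0.00195563  0.06416174]
```

Request:
send_rows(steps="0 0 0 0.003 -0.002 0.030 0.0912;0 0 0 0 0 0.022 0.0912;0 0 0 0 0 0.010 0.0912;0 0 0 0 0 0.002 0.0912;0 0 0 0 0 0 0.036;0 0 0 0 0 0 0.036;0 0 0 0 0 0 0.036;0 0 0 0 0 0 0.036;0 0 0 0 0 0 0.036;0 0 0 0 0 0 0.036", force=30)

```text
time: 3.25
tool_pos: [0.374, 0.3497, 0.0289]
eef_rot: [0.655, 0.756, 0.0, 0.0]
ft_force: [-0.3, 0.2, 0.2]
width: 0.0463
```

Request:
send_rows(steps="0 0 0 0 0 0 0.032;0 0 0 0 0 0 0.032;0 0 0 0 0 0 0.032;0 0 0 0 0 0 0.032")

```text
time: 3.65
tool_pos: [0.374, 0.3497, 0.0288]
eef_rot: [0.655, 0.756, 0.0, 0.0]
ft_force: [-0.3, -0.6, 3.6]
width: 0.0403
```

Request:
send_rows(steps="0 0 0 0 0 -0.01 0.032;0 0 0 0 0 -0.03 0.032;0 0 0 0 0 -0.045 0.032;0 0 0 0 0 -0.045 0.032;0 0 0 0 0 -0.03 0.032;0 0 0 0 0 0 0.032;0 0 0 0 0 0 0.032")

```text
time: 4.35
tool_pos: [0.3735, 0.3493, 0.1884]
eef_rot: [0.655, 0.756, 0.0, -0.0]
ft_force: [-0.0, 0.7, -5.7]
width: 0.0397
```

The bar is held. The arm is now clear of the plate and the gauge in the scene camera, so I'll fit the plate there and look at the gauge.

```bash
python3 - <<'E'
from h import *
p=camera_params("scene");im=get_image("scene");np.save("sc.npy",im)
hsv=cv2.cvtColor(im,cv2.COLOR_RGB2HSV);m=((hsv[...,1]<70)).astype(np.uint8)*255
for n in("scene","side"):
    p=camera_params(n);im=get_image(n)
    hsv=cv2.cvtColor(im,cv2.COLOR_RGB2HSV);m=((hsv[...,1]<70)).astype(np.uint8)*255
    roi=(205,190,325,285) if n=="scene" else (225,212,325,275)
    m=cv2.morphologyEx(m,cv2.MORPH_OPEN,np.ones((3,3)))
    r=fitbox(p,m,np.array([.547,.03,np.radians(13)]),.003,.2,.2,.012,roi);print(n,r.x,np.degrees(r.x[2]),r.fun)
    u0,v0,u1,v1=roi
    for q in proj(p,boxpts(*r.x,.003,.2,.2,.012)): cv2.circle(im,tuple(int(a) for a in q.round()),1,(255,0,0),-1)
    if n=="scene": a=im[120:300,120:400]
    else: b=im[120:290,200:400]
a=cv2.resize(a,(560,360));b=cv2.resize(b,(400,340))
cv2.imwrite("pics/s2.png",np.vstack([a[:300],np.pad(b,((0,0),(0,160),(0,0)))[:300]])[:,:,::-1])
E
```

```text
scene [0.54816589 0.02104731 0.24860413] 14.243967198729242 415.97647058823526
side [0.55144026 0.01833122 0.2459561 ] 14.092246412888237 1244.6470588235293
```

View pics/s2.png

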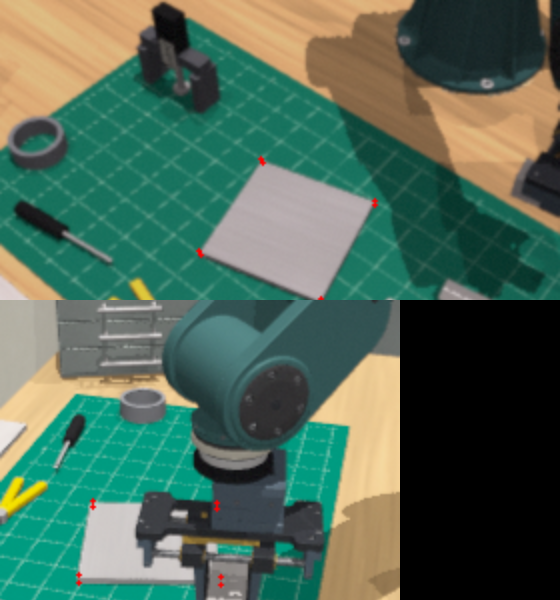

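The scene fit puts the plate at about (0.548, 0.021), yaw 14.2°; the side fit is blocked by the arm. The gauge stands with its feet at crop pixels (153,80) and (203,108). I'll cross-check the plate with the first wrist and side images.

```bash
python3 - <<'E'
from h import *
p=dict(K=camera_params("wrist")["K"],origin=np.array([.70029771,.07606295,.38456632]),rotation=np.array([-1.34589947e-01,1.54378245e-04,2.55054925e-05,9.90901368e-01]))
def mk(im):
    hsv=cv2.cvtColor(im,cv2.COLOR_BGR2HSV);return cv2.morphologyEx((hsv[...,1]<70).astype(np.uint8)*255,cv2.MORPH_OPEN,np.ones((5,5)))
m=mk(cv2.imread("pics/w0.png"));x0=np.array([.548,.025,np.radians(14)])
r=fitbox(p,m,x0,.003,.2,.2,.012,(20,40,275,225));print("wrist",r.x,np.degrees(r.x[2]),r.fun)
c=[(33,107),(206,59),(253,230)];P=[onz(p,*q,.015)[:2] for q in c];print(P,(P[0]+P[2])/2)
d=camera_params("side");m=mk(cv2.resize(cv2.imread("pics/side0.png"),(560,420),interpolation=cv2.INTER_AREA))
r=fitbox(d,m,x0,.003,.2,.2,.012,(225,212,325,275));print("side",r.x,np.degrees(r.x[2]),r.fun)
S=camera_params("scene");m=mk(np.load("sc.npy")[:,:,::-1])
r=fitbox(S,m,x0,.003,.2,.2,.012,(210,195,320,280));print("scene",r.x,np.degrees(r.x[2]),r.fun)
for q in((133,145),(152,160),(216,168),(228,174)):pass
for u,v in((142,68),(153,82),(190,112),(203,112),(219,100)): print("gauge sole",(u,v),onz(S,u/2+120,v/2+120,.003)[:2])
for u,v in((152,12),(163,5),(188,19),(180,28)): print("griptop",onz(S,u/2+120,v/2+120,.181)[:2])
E
```

```text
wrist [0.55143998 0.02176721 0.2452785 ] 14.053422908313799 342.00392156862745
[array([0.43289635, 0.09390511]), array([0.62587532, 0.14222102]), array([ 0.67194223, -0.04850884])] [0.55241929 0.02269813]
side [0.55431107 0.01944437 0.24633647] 14.114039892843966 184.05882352941177
scene [0.5482313  0.02107677 0.24954666] 14.297970678195417 292.01176470588234
gauge sole (142, 68) [ 0.44531916 -0.42025382]
gauge sole (153, 82) [ 0.45779084 -0.37798366]
gauge sole (190, 112) [ 0.46841397 -0.27364777]
gauge sole (203, 112) [ 0.45403828 -0.25620612]
gauge sole (219, 100) [ 0.41517104 -0.25504692]
griptop [ 0.45716285 -0.3402519 ]
griptop [ 0.43367348 -0.33943611]
griptop [ 0.43258054 -0.28335451]
griptop [ 0.45606306 -0.27752353]
```

The cameras agree: plate centre ≈ (0.551, 0.021), yaw 14.1°. I'll carry the bar there.

Request:
send_rows(steps="0 0 0 -0.018 0.0065 0 0.032;0 0 0 -0.035 0.013 0 0.032;0 0 0 -0.036 0.0133 0 0.032;0 0 0 -0.036 0.0133 0 0.032;0 0 0 -0.036 0.0133 0 0.032;0 0 0 -0.036 0.0133 0 0.032;0 0 0 -0.036 0.0133 0 0.032;0 0 0 -0.036 0.0133 0 0.032;0 0 0 -0.036 0.0133 0 0.032;0 0 0 -0.030 0.011 0 0.032;0 0 0 -0.015 0.006 0 0.032;0 0 -5.9 0 0 0 0.032")

```text
time: 5.7
tool_pos: [0.5524, 0.0201, 0.1873]
eef_rot: [0.616, 0.788, -0.001, -0.001]
ft_force: [-0.1, -0.2, -5.7]
width: 0.0403
```

Request:
send_rows(steps="0 0 0 0 0 0.03 0.032;0 0 0 0 0 0.03 0.032;0 0 0 0 0 0.02 0.032;0 0 0 0 0 0.01 0.032;0 0 0 0 0 0 0.032;0 0 0 0 0 0 0.032")

```text
time: 6.3
tool_pos: [0.5523, 0.0218, 0.099]
eef_rot: [0.615, 0.789, 0.0, -0.0]
ft_force: [-0.0, -0.3, -4.6]
width: 0.0395
```

```bash
python3 - <<'E'
from h import *
s=read_state();M=R.from_quat(s["eef_rot"]).as_matrix()
print(s["time"],s["tool_pos"],np.linalg.norm(s["qvel"]),np.degrees(np.arctan2(M[1,1],M[0,1])),M[:,2], "shift",M.T@(np.array([.5513,.0213,.0408])-s["tool_pos"]))
im=get_image("wrist");cv2.imwrite("pics/w3.png",im[:,:,::-1])
E
```

```text
6.3 [0.55232173 0.02183439 0.09903136] 0.01958829062807774 14.107997665210963 [-5.31632248e-05  4.19357088e-05 -9.99999998e-01] shift [-0.00027235 -0.00111876  0.05823139]
```

View pics/w3.png

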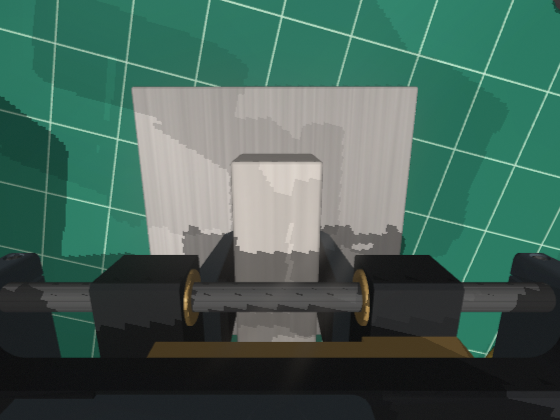

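Wrist view: the bar (232–322) is centred and square on the plate (132–417). I'll lower it.

Request:
send_rows(steps="0 0 0 0 -0.001 0.02 0.032;0 0 0 0 0 0.02 0.032;0 0 0 0 0 0.01 0.032;0 0 0 0 0 0.003 0.032;0 0 0 0 0 0.001 0.032;0 0 0 0 0 0.001 0.032;0 0 0 0 0 0 0.032;0 0 0 0 0 0 0.032")

```text
time: 7.15
tool_pos: [0.5515, 0.0214, 0.0443]
eef_rot: [0.615, 0.789, 0.0, 0.0]
ft_force: [0.2, -0.2, -4.9]
width: 0.0398
```

Request:
send_rows(steps="0 0 0 0 0 0.001 0.032;0 0 0 0 0 0.001 0.032;0 0 0 0 0 0 0.032")

```text
time: 7.45
tool_pos: [0.5511, 0.0214, 0.0416]
eef_rot: [0.615, 0.789, -0.0, -0.0]
ft_force: [0.0, -0.1, -5.2]
width: 0.0401
```

Request:
send_rows(steps="0 0 0 0 0 0.0006 0.032;0 0 0 0 0 0 0.032;0 0 0 0 0 0 0.032")

```text
time: 7.75
tool_pos: [0.5511, 0.0214, 0.0411]
eef_rot: [0.615, 0.789, -0.0, -0.0]
ft_force: [-0.1, 0.2, -5.9]
width: 0.0397
```

Request:
send_rows(steps="0 0 0 0 0 0.0005 0.032;0 0 0 0 0 0 0.032;0 0 0 0 0 0 0.032")

```text
time: 8.05
tool_pos: [0.5512, 0.0214, 0.0408]
eef_rot: [0.615, 0.789, 0.0, 0.0]
ft_force: [-1.7, -0.7, 1.6]
width: 0.0396
```

It's in contact: the force went from −5.9 to +1.6. Release and rise.

Request:
send_rows(steps="0 0 0 0 0 0 0.046;0 0 0 0 0 0 0.055;0 0 0 0 0 0 0.07;0 0 0 0 0 0 0.09;0 0 0 0 0 0 0.0912;0 0 0 0 0 0 0.0912;0 0 0 0 0 0 0.0912;0 0 0 0 0 0 0.0912")

```text
time: 8.85
tool_pos: [0.5512, 0.0214, 0.0406]
eef_rot: [0.615, 0.789, 0.0, 0.0]
ft_force: [0.6, 0.8, -0.1]
width: 0.0912
```

Request:
send_rows(steps="0 0 0 0 0 -0.01 0.0912;0 0 0 0 0 -0.03 0.0912;0 0 0 0 0 -0.045 0.0912;0 0 0 0 0 -0.045 0.0912;0 0 0 0 0 -0.045 0.0912;0 0 0 0 0 -0.045 0.0912;0 0 0 0 0 -0.03 0.0912;0 0 0 0 0 0 0.0912;0 0 0 0 0 0 0.0912")

```text
time: 9.75
tool_pos: [0.5511, 0.0214, 0.2914]
eef_rot: [0.615, 0.789, 0.0, 0.001]
ft_force: [0.1, -0.4, -1.0]
width: 0.091
```

```bash
python3 - <<'E'
from h import *
p=camera_params("wrist");im=get_image("wrist");s=read_state();print(s["time"],s["tool_pos"],np.linalg.norm(s["qvel"]))
cv2.imwrite("pics/w4.png",im[:,:,::-1]);np.savez("w4.npz",im=im,**p)
E
```

```text
9.8 [0.55060606 0.02142975 0.29021178] 0.023106521620183243
```

View pics/w4.png

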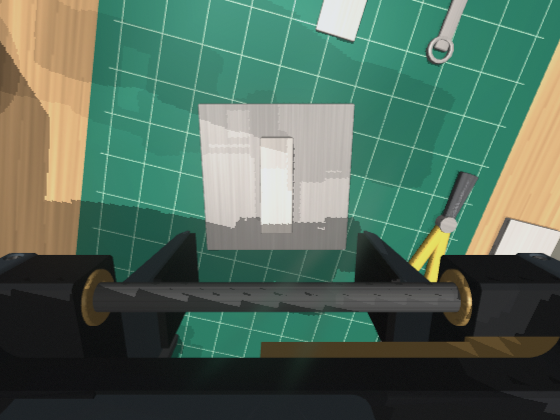

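Wrist view: the bar top (260–293, 138–233) lies in the middle of the plate (199–354, 105–248). Next I move above the gauge.

Request:
send_rows(steps="0 0 7 0 0 0 0.0912;0 0 7.1 0 0 0 0.0912;0 0 0 -0.02 -0.007 0 0.0912;0 0 0 -0.036 -0.012 0 0.0912;0 0 0 -0.036 -0.012 0 0.0912;0 0 0 -0.036 -0.012 0 0.0912;0 0 0 -0.036 -0.012 0 0.0912;0 0 0 -0.036 -0.012 0 0.0912;0 0 0 -0.036 -0.012 0 0.0912;0 0 0 -0.036 -0.012 0 0.0912;0 0 0 -0.036 -0.012 0 0.0912;0 0 0 -0.018 -0.006 0 0.0912")

```text
time: 11.0
tool_pos: [0.4405, -0.3063, 0.289]
eef_rot: [0.708, 0.707, -0.0, -0.001]
ft_force: [0.2, 0.1, -0.6]
width: 0.0911
```

Request:
send_rows(steps="0 0 0 0 0 0 0.0912;0 0 0 0 0 0 0.0912;0 0 0 0 0 0 0.0912")

```text
time: 11.3
tool_pos: [0.4422, -0.3035, 0.2899]
eef_rot: [0.707, 0.707, -0.0, -0.001]
ft_force: [-0.3, 0.3, 1.0]
width: 0.0913
```

```bash
python3 - <<'E'
from h import *
w=np.load("w4.npz");p=dict(w)
c=lambda z,P:np.array([onz(p,*q,z)[:2] for q in P])
B=c(.055,[(260,138),(292,138),(293,233),(262,233)]);P=c(.015,[(199,105),(354,105),(347,248),(206,248)])
print("bar",B.mean(0),np.degrees(np.arctan2(*(B[0]+B[1]-B[2]-B[3])[::-1])),"plate",P.mean(0),np.degrees(np.arctan2(*(P[0]+P[1]-P[2]-P[3])[::-1])),np.linalg.norm(B[0]-B[3]),np.linalg.norm(P[0]-P[3]))
p=camera_params("wrist");im=get_image("wrist");s=read_state();print(s["time"],s["tool_pos"],np.linalg.norm(s["qvel"]))
cv2.imwrite("pics/w5.png",im[:,:,::-1]);np.savez("w5.npz",im=im,**p)
E
```

```text
bar [0.55292844 0.02204141] 105.019911023886 plate [0.55242826 0.02324764] 104.11653240652531 0.1189468547112108 0.1948214569607245
11.35 [ 0.44229235 -0.30354005  0.29016073] 0.007278814672333768
```

View pics/w5.png

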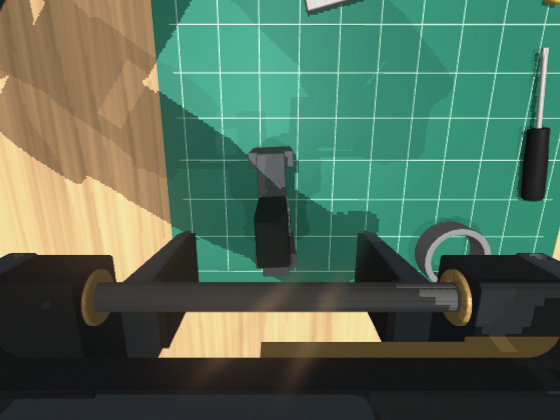

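The bar is at ≈ (0.552, 0.022) and the plate centre is within about 1 mm of it. In the wrist view the gauge's grip block is at (272,232) and its far leg at (272,160). I'll brighten and zoom to get its edges.

```bash
python3 - <<'E'
from h import *
im=np.load("w5.npz")["im"][135:285,225:325]
o=(255*(cv2.resize(im,(500,750)[:2],interpolation=cv2.INTER_CUBIC)/255.)**.45).astype(np.uint8)
o=cv2.resize(o,(400,600))
for i in range(0,100,20): cv2.putText(o,str(225+i),(i*4,10),0,.35,(255,255,0));cv2.line(o,(i*4,12),(i*4,20),(255,255,0))
for i in range(0,150,20): cv2.putText(o,str(135+i),(0,i*4+4),0,.35,(255,255,0))
cv2.imwrite("pics/g5.png",o[:,:,::-1])
E
```

```text
(no output)
```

View pics/g5.png

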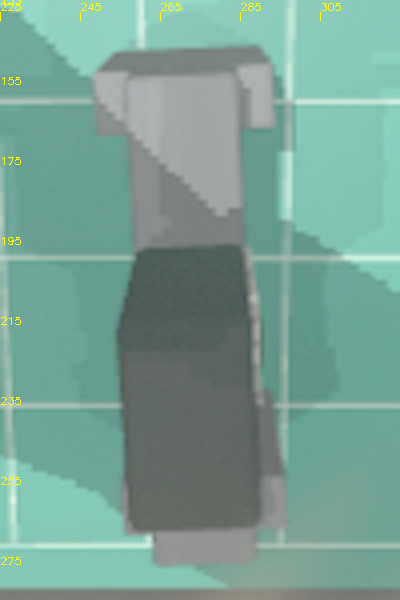

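```bash
python3 - <<'E'
from h import *
w=dict(np.load("w5.npz"));g=lambda u,v,z:onz(w,225+u/4,135+v/4,z)[:2]
T=np.array([g(120,350,.181),g(251,346,.181),g(260,527,.181),g(131,528,.181)])
print("top",T.round(4).tolist(),T.mean(0));ax=T[0]+T[1]-T[2]-T[3];print("yaw y",np.degrees(np.arctan2(ax[1],ax[0])))
F=[g(136,249,.107),g(243,245,.107)];print("front foot",F,np.mean(F,0),np.linalg.norm(F[0]-F[1]))
L=[g(95,73,.107),g(271,67,.107)];print("leg top",L,np.mean(L,0),np.linalg.norm(L[0]-L[1]))
L=[g(128,74,.107),g(236,72,.107)];print("beam end",L,np.mean(L,0),np.linalg.norm(L[0]-L[1]))
E
```

```text
top [[0.4246, -0.3087], [0.4526, -0.3078], [0.455, -0.3499], [0.4263, -0.3502]] [ 0.43963772 -0.32916158]
yaw y 92.86446927095929
front foot [array([ 0.42422899, -0.30332069]), array([ 0.45294696, -0.30220061])] [ 0.43858798 -0.30276065] 0.02873980278196429
leg top [array([ 0.41425367, -0.25668759]), array([ 0.45977801, -0.255125  ])] [ 0.43701584 -0.25590629] 0.04555115675313512
beam end [array([ 0.42279   , -0.25693708]), array([ 0.45074105, -0.25640662])] [ 0.43676553 -0.25667185] 0.027956079920698942
```

Gauge at ≈ (0.4396, −0.328), yaw ≈ 92.3°. Next I turn, centre and descend to TCP z ≈ 0.155.

Request:
send_rows(steps="0 0 -2.3 0 0 0 0.0912;0 0 0 -0.0244 -0.0037 0 0.0912;0 0 0 0 0 0.035 0.0912;0 0 0 0 0 0.045 0.0912;0 0 0 0 0 0.035 0.0912;0 0 0 0 0 0.015 0.0912;0 0 0 0 0 0.005 0.0912;0 0 0 0 0 0 0.0912;0 0 0 0 0 0 0.0912")

```text
time: 12.25
tool_pos: [0.4403, -0.3295, 0.1572]
eef_rot: [0.693, 0.721, 0.0, 0.001]
ft_force: [-0.1, -0.9, 0.4]
width: 0.0911
```

```bash
python3 - <<'E'
from h import *
s=read_state();M=R.from_quat(s["eef_rot"]).as_matrix()
print(s["time"],s["tool_pos"],np.degrees(np.arctan2(M[1,1],M[0,1])),M[:,2])
im=get_image("wrist");o=(255*(im/255.)**.5).astype(np.uint8)
cv2.imwrite("pics/w6.png",o[:,:,::-1])
E
```

```text
12.25 [ 0.44030401 -0.32953005  0.15720163] 2.3139325153040073 [ 0.00169648 -0.0013432  -0.99999766]
```

View pics/w6.png

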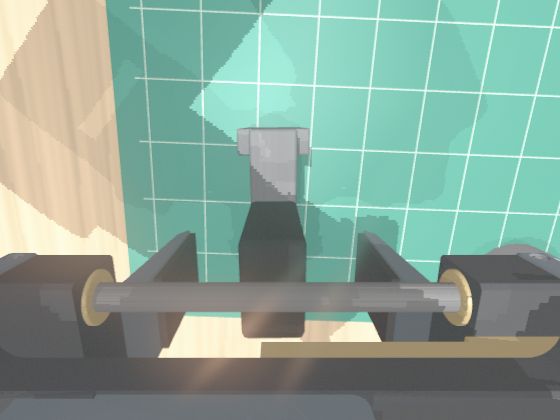

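Wrist view: the gauge lines up with the tool and its grip block (240–306) is centred near 273. The jaw centre is near 276.5, so I need about −1.5 mm in tool y before closing.

Request:
send_rows(steps="0 0 0 0 -0.0015 0.002 0.0912;0 0 0 0 0 0 0.07;0 0 0 0 0 0 0.026;0 0 0 0 0 0 0.026;0 0 0 0 0 0 0.026;0 0 0 0 0 0 0.026;0 0 0 0 0 0 0.026;0 0 0 0 0 0 0.026;0 0 0 0 0 0 0.026;0 0 0 0 0 0 0.026;0 0 0 0 0 0 0.026;0 0 0 0 0 0 0.026", force=40)

```text
time: 13.5
tool_pos: [0.4379, -0.3291, 0.1536]
eef_rot: [0.693, 0.721, -0.0, -0.0]
ft_force: [0.6, -0.5, -0.4]
width: 0.03
```

Request:
send_rows(steps="0 0 0 0 0 0 0.022;0 0 0 0 0 0 0.022;0 0 0 0 0 0 0.022")

```text
time: 13.8
tool_pos: [0.4379, -0.3291, 0.1536]
eef_rot: [0.693, 0.721, -0.0, -0.0]
ft_force: [-0.1, -0.2, -1.0]
width: 0.0301
```

Request:
send_rows(steps="0 0 0 0 0 -0.003 0.022;0 0 0 0 0 -0.01 0.022;0 0 0 0 0 -0.02 0.022;0 0 0 0 0 -0.03 0.022;0 0 0 0 0 -0.03 0.022;0 0 0 0 0 -0.015 0.022;0 0 0 0 0 -0.005 0.022;0 0 0 0 0 0 0.022;0 0 0 0 0 0 0.022")

```text
time: 14.7
tool_pos: [0.4374, -0.3287, 0.2652]
eef_rot: [0.693, 0.721, -0.0, -0.001]
ft_force: [-0.1, -0.9, -8.2]
width: 0.0297
```

```bash
python3 - <<'E'
from h import *
s=read_state();M=R.from_quat(s["eef_rot"]).as_matrix()
print(s["time"],s["tool_pos"],np.degrees(np.arctan2(M[1,1],M[0,1])),M[:,2],s["joint_positions"],s["wrist_torque"])
a=[cv2.resize(get_image("side")[110:260,260:400],None,fx=2.8,fy=2.8)]
im=get_image("scene")[60:210,110:250]
a.append(cv2.resize(im,None,fx=2.8,fy=2.8))
cv2.imwrite("pics/l7.png",(255*(np.hstack(a)/255.)**.6).astype(np.uint8)[:,:,::-1])
E
```

```text
14.7 [ 0.43735794 -0.32868916  0.26523568] 2.299805195656443 [-0.00154999  0.00125013 -0.99999802] [-6.87075304e-01  9.81549777e-02  2.02285689e+00 -1.95073686e-05
  1.02257202e+00 -7.27203311e-01] [ 0.00062206 -0.0277547  -0.00914975]
```

View pics/l7.png

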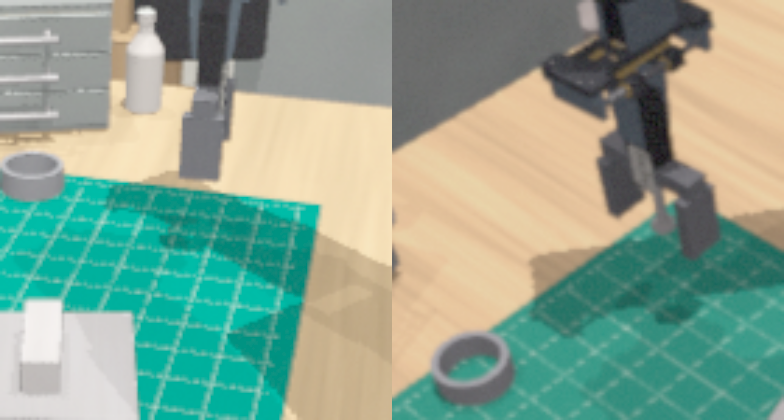

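The gauge is held upright with the legs level in both views. I've used all 12 pictures, so the remaining checks are numeric. Next I turn it by −78.2° and carry it over the bar.

Request:
send_rows(steps="0 0 4 0 0 0 0.022;0 0 8 0 0 0 0.022;0 0 8 0 0 0 0.022;0 0 8 0 0 0 0.022;0 0 8 0 0 0 0.022;0 0 8 0 0 0 0.022;0 0 8 0 0 0 0.022;0 0 8 0 0 0 0.022;0 0 8 0 0 0 0.022;0 0 6 0 0 0 0.022;0 0 4.2 0 0 0 0.022;0 0 0 0 0 0 0.022")

```text
time: 16.0
tool_pos: [0.4377, -0.3289, 0.2657]
eef_rot: [0.993, 0.122, -0.001, -0.001]
ft_force: [-0.7, 0.3, -9.0]
width: 0.0299
```

Request:
send_rows(steps="0 0 0 0.005 -0.008 0 0.022;0 0 0 0.0114 -0.018 0 0.022;0 0 0 0.0195 -0.0311 0 0.022;0 0 0 0.0195 -0.0311 0 0.022;0 0 0 0.0195 -0.0311 0 0.022;0 0 0 0.0195 -0.0311 0 0.022;0 0 0 0.0195 -0.0311 0 0.022;0 0 0 0.0195 -0.0311 0 0.022;0 0 0 0.0195 -0.0311 0 0.022;0 0 0 0.0195 -0.0311 0 0.022;0 0 0 0.015 -0.025 0 0.022;0 0 0 0.0081 -0.0121 0 0.022")

```text
time: 17.2
tool_pos: [0.5517, 0.0235, 0.2663]
eef_rot: [0.992, 0.125, -0.0, -0.0]
ft_force: [0.7, -0.3, -7.8]
width: 0.0295
```

Request:
send_rows(steps="0 0 0 0 0 0 0.022;0 0 0 0 0 0 0.022;0 0 0 0 0 0 0.022;0 0 0 0 0 0 0.022")

```text
time: 17.6
tool_pos: [0.5513, 0.0202, 0.2666]
eef_rot: [0.992, 0.122, -0.0, 0.0]
ft_force: [0.3, -0.4, -7.3]
width: 0.03
```

```bash
python3 - <<'E'
from h import *
s=read_state();M=R.from_quat(s["eef_rot"]).as_matrix()
print(s["time"],s["tool_pos"],np.degrees(np.arctan2(M[1,1],M[0,1])),M[:,2],s["joint_positions"][5],s["wrist_torque"],s["ft_force"],s["width"],"shift",M.T@(np.array([.551,.0213,.1656])-s["tool_pos"]))
E
```

```text
17.6 [0.55132981 0.02017034 0.26660277] -75.94396439572527 [-1.4264960e-04 -1.4055464e-04 -9.9999998e-01] 1.3199451867213374 [ 0.00866599  0.12090789 -0.01388403] [ 0.28812684 -0.38875686 -7.33313994] 0.03004664741839989 shift [-2.81471413e-05 -1.18620695e-03  1.01002657e-01]
```

Aligned: yaw −75.9°, about 1 mm to correct. I'll lower it towards contact, expected at TCP z ≈ 0.1656.

Request:
send_rows(steps="0 0 0 0 -0.0011 0.01 0.022;0 0 0 0 0 0.02 0.022;0 0 0 0 0 0.02 0.022;0 0 0 0 0 0.02 0.022;0 0 0 0 0 0.012 0.022;0 0 0 0 0 0.008 0.022;0 0 0 0 0 0.004 0.022;0 0 0 0 0 0.002 0.022;0 0 0 0 0 0 0.022;0 0 0 0 0 0 0.022")

```text
time: 18.6
tool_pos: [0.5516, 0.0221, 0.1712]
eef_rot: [0.992, 0.123, 0.0, 0.0]
ft_force: [-0.5, -0.4, -5.8]
width: 0.0296
```

```bash
python3 - <<'E'
from h import *
s=read_state();M=R.from_quat(s["eef_rot"]).as_matrix()
print(s["time"],s["tool_pos"],s["wrist_torque"],s["ft_force"],"shift",M.T@(np.array([.551,.0213,.1656])-s["tool_pos"]))
# numeric check in the cameras: where do the soles' corners project, brightness across bar/legs
for n in("side","scene"):
    p=camera_params(n);im=get_image(n);np.save(n+"8.npy",im)
    g=cv2.cvtColor(im,cv2.COLOR_RGB2GRAY)
    c,q=np.cos(np.radians(14.1)),np.sin(np.radians(14.1))
    for t in (.019,):
        pts=[[.552+c*y-q*x,.0217+q*y+c*x,.019] for y in(-.06,.06) for x in(.025,)]
    # profile along gauge y, at the near (x=+25 mm) face, 10 mm above soles
    L=[[.552+c*y-q*.025,.0217+q*y+c*.025,.027] for y in np.arange(-.085,.0851,.005)]
    uv=proj(p,L).round().astype(int);print(n,[int(g[v,u]) for u,v in uv])
E
```

```text
18.6 [0.55159092 0.02206701 0.17120294] [-0.07327889  0.42963154 -0.03053599] [-0.5096067  -0.4479526  -5.76912793] shift [-0.00076439  0.00059906  0.00560244]
side [195, 193, 196, 194, 134, 76, 76, 78, 112, 175, 177, 175, 174, 174, 154, 158, 157, 156, 157, 156, 156, 155, 100, 100, 100, 100, 99, 99, 79, 65, 78, 78, 125, 177, 185]
scene [161, 165, 145, 146, 97, 61, 82, 62, 100, 124, 125, 125, 112, 149, 140, 122, 112, 115, 85, 83, 85, 85, 81, 73, 76, 75, 72, 57, 72, 51, 65, 57, 73, 113, 154]
```

The coarse leg profile hints at an offset of a few mm along gauge y. I'll check it more finely against the bar and the plate, in the same images.

```bash
cat > chk.py <<'E'
from h import *
c,q=np.cos(np.radians(14.1)),np.sin(np.radians(14.1)); C=np.array([.552,.0217])
def prof(n,im,x,z,ys):
    L=np.array([[C[0]+c*y-q*x,C[1]+q*y+c*x,z] for y in ys]); uv=proj(camera_params(n),L).astype(np.float32)
    g=cv2.GaussianBlur(cv2.cvtColor(im,cv2.COLOR_RGB2GRAY),(3,3),.6)
    return cv2.remap(g,uv[:,0],uv[:,1],cv2.INTER_LINEAR).ravel().astype(int)
def edges(v,ys,t=9):
    d=np.gradient(v.astype(float),2); return [(round(float(ys[i])*1000),round(float(d[i]),1)) for i in range(1,len(d)-1) if abs(d[i])>t and abs(d[i])>=abs(d[i-1]) and abs(d[i])>abs(d[i+1])]
E
python3 - <<'E'
from chk import *
ys=np.arange(-.11,.111,.002)
for n in("side","scene"):
    im=np.load(n+"8.npy")
    for nm,x,z in(("leg face",.025,.04),("leg face",.025,.06),("leg face",.025,.08),("bar end",.06,.035),("bar top",.05,.055),("plate",.085,.015)):
        print(n,nm,z,edges(prof(n,im,x,z,ys),ys))
E
```

```text
side leg face 0.04 [(-96, 14.5), (-66, -16.8), (-18, 10.0), (22, -15.0), (78, 13.2), (96, -13.0)]
side leg face 0.06 [(-96, 14.5), (-66, -10.2), (74, 14.5), (92, -10.0)]
side leg face 0.08 [(-48, 10.0), (52, -11.2), (74, 14.0), (88, -13.5)]
side bar end 0.035 [(-98, 12.8), (98, -10.8)]
side bar top 0.055 [(-94, 14.5), (-64, -16.8), (22, -14.0), (74, 14.2), (94, -13.0)]
side plate 0.015 [(-98, 11.0), (100, -11.0)]
scene leg face 0.04 []
scene leg face 0.06 []
scene leg face 0.08 []
scene bar end 0.035 []
scene bar top 0.055 [(20, -11.2)]
scene plate 0.015 [(100, -10.8)]
```

In the side view the leg outer edges are at −66/+74 mm, the plate at −98/+100 and the bar at about −18/+22. The gauge is therefore 2–3 mm too far along +y, so I shift it by −2 mm and lower it slowly.

Request:
send_rows(steps="0 0 0 -0.0022 0.0004 0 0.022;0 0 0 0 0 0.002 0.022;0 0 0 0 0 0.001 0.022;0 0 0 0 0 0 0.022;0 0 0 0 0 0 0.022")

```text
time: 19.2
tool_pos: [0.5494, 0.0211, 0.1676]
eef_rot: [0.992, 0.123, 0.0, 0.0]
ft_force: [1.6, 0.0, -4.8]
width: 0.0296
```

Request:
send_rows(steps="0 0 0 0 0 0.0007 0.022;0 0 0 0 0 0.0007 0.022;0 0 0 0 0 0 0.022;0 0 0 0 0 0 0.022")

```text
time: 19.6
tool_pos: [0.5492, 0.0211, 0.1662]
eef_rot: [0.992, 0.123, -0.0, 0.0]
ft_force: [1.2, -1.1, -5.2]
width: 0.0298
```

Request:
send_rows(steps="0 0 0 0 0 0.0005 0.022;0 0 0 0 0 0 0.022;0 0 0 0 0 0 0.022")

```text
time: 19.9
tool_pos: [0.5492, 0.0211, 0.1657]
eef_rot: [0.992, 0.123, -0.0, -0.0]
ft_force: [1.2, -0.2, -5.2]
width: 0.0299
```

Request:
send_rows(steps="0 0 0 0 0 0.0005 0.022;0 0 0 0 0 0 0.022;0 0 0 0 0 0 0.022")

```text
time: 20.2
tool_pos: [0.5493, 0.0211, 0.1656]
eef_rot: [0.992, 0.123, 0.0, -0.0]
ft_force: [-4.1, -1.1, 5.3]
width: 0.0298
```

Contact came at the predicted height (0.1656). I'll check the alignment in the images before letting go.

```bash
python3 - <<'E'
from chk import *
ys=np.arange(-.11,.111,.001)
n="side";im=get_image(n);s=read_state();print(s["wrist_torque"],s["ft_force"],s["tool_pos"])
for nm,x,z in(("leg face",.025,.03),("leg face",.025,.04),("leg face",.025,.06),("leg face",.025,.08),("bar top",.05,.0545),("bar top",.055,.0545),("plate",.085,.015)):
    print(nm,x,z,edges(prof(n,im,x,z,ys),ys,4.5))
E
```

```text
[ 0.00543294  0.60363846 -0.04591106] [-1.73079019 -1.02153072  6.02223755] [0.54931627 0.02111763 0.16559805]
leg face 0.025 0.03 [(-96, 8.0), (-67, -7.8), (-46, 7.0), (22, -6.5), (25, -5.2), (75, 8.0), (98, -6.0)]
leg face 0.025 0.04 [(-96, 9.0), (-66, -8.0), (-18, 4.8), (22, -8.0), (71, 5.0), (74, 8.2), (95, -6.8)]
leg face 0.025 0.06 [(-95, 9.0), (-69, -5.5), (-66, -5.2), (50, -4.8), (71, 9.8), (91, -5.8)]
leg face 0.025 0.08 [(-92, 4.8), (-69, -4.8), (50, -6.2), (73, 7.2), (87, -7.0), (90, -7.0)]
bar top 0.05 0.0545 [(-95, 9.5), (-66, -8.5), (21, -7.5), (72, 8.8), (92, -6.8), (95, -6.2)]
bar top 0.055 0.0545 [(-95, 9.0), (-69, -7.8), (-66, -8.8), (-43, 4.8), (20, -7.0), (23, -6.8), (71, 8.2), (92, -6.2), (94, -6.0)]
plate 0.085 0.015 [(-98, 6.0), (99, -5.5), (102, -5.8)]
```

Legs, bar and plate are now centred within about 1–1.5 mm of each other. Release.

Request:
send_rows(steps="0 0 0 0 0 -0.0004 0.022;0 0 0 0 0 0 0.034;0 0 0 0 0 0 0.04;0 0 0 0 0 0 0.05;0 0 0 0 0 0 0.07;0 0 0 0 0 0 0.0912;0 0 0 0 0 0 0.0912;0 0 0 0 0 0 0.0912;0 0 0 0 0 0 0.0912", force=20)

```text
time: 21.15
tool_pos: [0.5492, 0.0211, 0.1656]
eef_rot: [0.992, 0.123, -0.0, 0.0]
ft_force: [-0.4, -0.5, -0.4]
width: 0.0851
```

Request:
send_rows(steps="0 0 0 0 0 -0.01 0.0912;0 0 0 0 0 -0.02 0.0912;0 0 0 0 0 -0.04 0.0912;0 0 0 0 0 -0.04 0.0912;0 0 0 0 0 -0.04 0.0912;0 0 0 0 0 -0.02 0.0912;0 0 0 0 0 0 0.0912;0 0 0 0 0 0 0.0912;0 0 0 0 0 0 0.0912;0 0 0 0 0 0 0.0912")

```text
time: 22.15
tool_pos: [0.5487, 0.0211, 0.3344]
eef_rot: [0.992, 0.123, -0.001, -0.0]
ft_force: [0.6, 0.1, 0.0]
width: 0.091
```

```bash
python3 - <<'E'
from chk import *
ys=np.arange(-.11,.111,.001)
n="side";im=get_image(n);s=read_state();print(s["time"],s["ft_force"],s["tool_pos"])
for nm,x,z in(("leg face",.025,.03),("leg face",.025,.06),("leg face",.025,.08),("bar top",.055,.0545),("plate",.085,.015),):
    print(nm,x,z,edges(prof(n,im,x,z,ys),ys,4.5))
# gauge seen by the wrist camera: dark mask of grip block / beam, model centre & direction
p=camera_params("wrist");w=get_image("wrist");g=cv2.cvtColor(w,cv2.COLOR_RGB2GRAY);np.savez("w9.npz",im=w,**p)
cv2.imwrite("pics/w9.png",w[:,:,::-1])
for v in range(60,270,10):
    r=g[v,190:360].astype(int);d=np.where(r<95)[0]+190
    print(v,(d.min(),d.max(),len(d)) if len(d) else None,end=" ")
E
```

```text
22.2 [ 0.00684557 -0.05175645 -0.8530377 ] [0.54884    0.02112166 0.33454503]
leg face 0.025 0.03 [(-96, 7.0), (-67, -7.8), (-46, 7.0), (51, -8.2), (75, 8.0), (98, -6.0)]
leg face 0.025 0.06 [(-95, 11.0), (-69, -9.2), (-66, -8.8), (-52, 6.5), (21, -6.2), (50, -6.2), (71, 12.5), (91, -6.2)]
leg face 0.025 0.08 [(-92, 4.8), (-68, -4.8), (-51, 4.8), (50, -6.2), (70, 10.0), (90, -7.0)]
bar top 0.055 0.0545 [(-95, 8.5), (-66, -8.5), (-43, 5.2), (-17, 4.8), (48, -7.2), (71, 8.2), (92, -6.2), (94, -6.0)]
plate 0.085 0.015 [(-98, 6.2), (102, -5.5)]
60 None 70 None 80 None 90 None 100 (np.int64(351), np.int64(358), 8) 110 (np.int64(348), np.int64(358), 11) 120 (np.int64(347), np.int64(359), 13) 130 (np.int64(263), np.int64(359), 20) 140 (np.int64(263), np.int64(359), 44) 150 (np.int64(264), np.int64(359), 37) 160 (np.int64(263), np.int64(359), 39) 170 (np.int64(264), np.int64(359), 42) 180 (np.int64(261), np.int64(359), 43) 190 (np.int64(261), np.int64(359), 48) 200 (np.int64(260), np.int64(359), 51) 210 (np.int64(261), np.int64(359), 47) 220 (np.int64(259), np.int64(359), 53) 230 (np.int64(264), np.int64(359), 22) 240 (np.int64(190), np.int64(359), 45) 250 (np.int64(190), np.int64(359), 51) 260 (np.int64(190), np.int64(359), 55)
```

Releasing it changed nothing. The gauge is still upright and in place, and the gripper is clear at z = 0.334. I'm handing in.

```bash
python3 -c "
from bench import *
print(finish_job())"
```

```text
the job is handed in; nothing more can be done
None
```

The square bar lies flat in the middle of the steel plate. The height gauge stands upright astride it, with the gripper clear. I handed the job in at about 22 s of the 59 s allowed.

- **Bar:** It was lowered until the wrist force showed contact, then released. A wrist picture afterwards put it within about 1.5 mm of the plate centre. One edge estimate had it about 1° off square to the plate, which is close to that view's precision.
- **Gauge:** An edge check just before contact showed it 2–3 mm off along its length, so I shifted it 2 mm with the foot already resting on the bar. The soles met the plate at the predicted height, with about 6 N on the wrist.
- **Last checks:** After release, the side camera showed the legs, bar and plate centred within about 1–2 mm of each other. The leg edges had not moved when I let go, and the wrist force was near zero.
- **Not checked:** I had used all 12 pictures, so I checked the final placing only by edge positions in the side camera. I did not read the gauge scale. The scene camera showed too few clear edges to confirm the leg positions.

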